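Build a door-knob trim set on the locksmith's jig

ROBOT

A 7-joint arm with a two-finger parallel gripper is mounted at the origin on the work surface. World frame = base frame: x ahead of the robot, y to its left, z up, the work surface at z = 0. Lengths are in m, angles in degrees, forces in N, time in s.
With the tool pointing down it reaches from about 0.4 to 0.925 m from the base axis. Payload 4.1 kg.
Tool frame: the origin (TCP) lies at the very end of the fingers, on their centre line; the grasp point (between the pads) lies 19 mm behind it; z points along the fingers, y is the line along which they close (so a half turn about z gives the same grasp; the last joint's range is limited). The gripper opens to 85 mm and grips with 20 to 120 N. Pads are 22 mm wide; open, the fingers measure 114 mm over their backs; the gripper's body (76 mm by 85 mm) begins 54 mm behind the grasp point. The pads swing forward as they close: fully open they stand 13 mm farther back than shut.
Start: joints at [-79.813, 22.827, 2.584, 88.041, -1.071, 69.15, -2.905], TCP at [0.178, 0.625, 0.231] pointing down, gripper open.
Joint ranges: [-161.44, 161.44], [-28.35, 127.94], [-78.24, 83.42], [0, 140.83], [-78.03, 258.03], [13.02, 114.36], [-168.23, 168.23]. Speed limits (degrees/s): [147.25, 147.25, 180, 180, 180, 180, 180].

INTERFACE

Orientations are given as a 3x3 rotation matrix whose columns are the frame's x, y, z axes.
In Python, from plant import robot, imaging gives the robot as it stands.
- The arm moves only by the tool play_rows, never from a script. Its argument "plan" is one flat list of numbers, 5 for each row, row after row: the shift along the world's x, y, z in m, then the turn about the world's z in rad, then the opening, from 0 (shut) to 1 (fully open). A call has 1 to 8 rows; each row shifts and turns the commanded pose from where the row before left it; what a row does not reach is not made up. A row lasts 1/8 s, in which the tool goes at most 62.5 mm and 10.7 degrees, less where a joint would pass 70% of its speed; a pose out of reach is approached as far as the arm can. A call with a gripper value outside its range is refused whole. The fingers move at their own pace and stop on an object; "squeeze" is the grip in N (left out, the last holds). Time passes only in rows, so rows that do not move let the fingers close. It gives the time, the measured TCP pose, the force, the opening and the grip force at its end, in the units of the state.
- robot.state(): the state, without advancing time (a new reading comes with each control period).
- imaging.get_image(name): name is "side" or "top"; returns a dict with "img" (384x512x3 uint8, red, green, blue), "z_map" (384x512 float32, m along the optical axis (not along the pixel's ray), 0 where there is no reading), "mtx" (3x3 intrinsics, pixels), "rvec" (rotation vector, rad) and "tvec" (3), from world to camera coordinates, as OpenCV has them. Camera axes: x right, y down, z forward; pixel columns grow to the right and rows downward; lengths in m; the calibration is good to about 2 mm. A picture is of the moment at which its call begins.
- robot.finish_job(): hands the job in; it is judged then, once.
The state is a dict: "clock": time; "q": joint angles; "qd": joint speeds; "effort": joint torques, N m; "ee_pos": TCP position; "eef_rot": TCP orientation; "wrist_force": force on the tool from outside, world axes, zero at the start; "moment": the same for the moment, N m; "opening": finger opening in m; "gripper_force": force on a finger pad.
Only numpy, scipy, OpenCV 4.12 (cv2) and the standard library are available. Lean on these libraries where they do the work, as an engineer would, in place of code of your own. Each camera call takes 0.05 s, during which the arm holds its last target. There are 200 camera calls.

TASK

Build up the door-knob set on the post of the blue jig: first the steel rose, on it the white spacer, then the brass collar, each lying flat, and last the oblong metal knob, lowered over the yellow bar so that it sits flat on the collar and then locked with a quarter turn (either way), so that it ends crosswise to the bar. Let go of everything, and leave the red ring, the padlock and the lock cylinder where they lie.

Things in the scene. Friction and masses are not known exactly. Their poses are not given: they have to be found in the camera images.
- jig: Fixed jig, placed differently each time. Blue base plate 110 (x) x 70 (y) x 14 mm high with an upright steel post 29 mm thick in its middle (narrowing to 24 mm over its top 4 mm, ending 60 mm above the table). Origin: centre of the underside, on the post's axis; x along the base's long side and the yellow bar, z up. Finished, the undersides are at 14 (rose), 28 (spacer), 44 (collar), 62 mm (knob).
- jig_bar (a point): Top centre of the yellow bar above the jig's post, 81 mm above the table. The bar is 24 mm long (along the jig's x), 8 mm wide and 8 mm high, on a neck 8 mm thick that rises from the post's top (60 mm) to the bar's underside (73 mm).
- rose: Steel rose: silver-grey flat ring, 64 mm outside, 14 mm high, loose on the table, about 160 g. The hole runs right through (37 mm across). Origin: centre of the underside; z is its axis, up as it lies; its yaw does not matter.
- spacer: White plastic spacer: ring 54 mm outside, 16 mm high, about 50 g. The hole runs right through (37 mm across). Origin: centre of the underside; z is its axis, up as it lies; its yaw does not matter.
- collar: Brass collar: gold-coloured ring 48 mm outside, 18 mm high, about 120 g. The hole runs right through (37 mm across). Origin: centre of the underside; z is its axis, up as it lies; its yaw does not matter.
- knob: Oblong steel knob, 60 (x) x 42 (y) x 40 mm high, straight sides, round brass face with a black slit (along x) on top; about 250 g, standing upright. Origin: centre of the underside, z up. The slot beneath is 31 mm long (x) and 13 mm wide (y). It drops over the yellow bar when knob and bar lie along each other (either way round, within 0.1 rad).
- knob_slot (a point): Middle of the slot in the knob's underside (the knob's origin). The floor there is 8 mm thick; above it is a hollow at least 34 mm wide each way, up to 24 mm from the underside. Resting on the collar, the knob turns freely with its floor under the bar (3 mm of play) and can then no longer be lifted off.
- red_ring: Red plastic ring, 54 mm outside, 16 mm high, 37 mm hole: not part of the set, to be left where it lies. Origin: centre of the underside.
- padlock: Brass padlock lying flat, body 45 (x) x 40 (y) mm, 22 mm high, its steel shackle reaching 50 mm from the origin towards its y. Not to be moved. Origin: underside, below the body's centre.
- lock_cylinder: Brass door-lock cylinder lying on its side, 62 (x) x about 32 (y) x 17 mm high. Not to be moved. Origin: underside, about its middle.
Things that resemble listed ones, but are neither listed nor needed, are in the scene too. Leave any black or green look-alike of the spacer alone.

How it is judged:
By the outcome, as a careful person would: the job done as asked, in the order asked, and still so for the second after the job is handed in, with the robot touching nothing.
It also fails if it takes over 122 s, if anything falls off the work surface, if the arm or the gripper's body presses on something with over 40 N, if the wrist force passes 120 N, or if a joint passes its speed limit or range.

## Working session

There is one attempt and no reset: what is moved stays moved. The work goes in short steps, Python scripts to look and compute and a tool call to move; the robot and the scene stay as the last step left them, time stands still between calls to the robot, and variables do not carry over. Pictures are saved under pics/ and viewed, at most 14 in all, crops included, and the job is handed in when it is done.

Besides the shell and the picture viewer there is one more tool, called as name(argument=value, ...), one argument or row to a line, values as JSON. play_rows: Moves the arm, as the interface text tells. Its arguments: {"type":"object","properties":{"plan":{"type":"array"},"squeeze":{"type":"number"}},"required":["plan"]}

```bash
ls; mkdir -p pics
cat > h.py <<'E'
import numpy as np,cv2
from plant import robot,imaging
def get(n):
    d=imaging.get_image(n); R=cv2.Rodrigues(np.array(d['rvec'],float))[0]; t=np.array(d['tvec'],float).ravel()
    d['R']=R; d['t']=t; d['C']=-R.T@t; return d
def save(d,f,crop=None,s=1):
    im=d['img'][:,:,::-1]
    if crop: x0,y0,x1,y1=crop; im=im[y0:y1,x0:x1]
    cv2.imwrite(f,cv2.resize(im,None,fx=s,fy=s,interpolation=cv2.INTER_CUBIC))
def onplane(d,uv,z):
    uv=np.atleast_2d(uv).astype(float); r=np.c_[uv,np.ones(len(uv))]@np.linalg.inv(d['mtx']).T@d['R']
    return d['C']+r*((z-d['C'][2])/r[:,2])[:,None]
def cloud(d):
    v,u=np.mgrid[:384,:512]; z=d['z_map']; r=np.stack([u,v,np.ones_like(u)],-1)@np.linalg.inv(d['mtx']).T*z[...,None]
    P=(r-d['t'])@d['R']; P[z==0]=np.nan; return P
E
python3 - <<'E'
from h import *
for n in('top','side'):
    d=get(n); save(d,f'pics/{n}0.png',s=1.5); print(n,d['C'],d['R'][2],d['mtx'][0,0])
print(robot.state())
E
```

```text
pics
top [0.40539938 0.01943207 0.96845288] [ 0.13671379 -0.0377029  -0.98989284] 391.9832186645583
side [0.37264287 0.5111073  0.7362748 ] [ 0.19286362 -0.59561949 -0.77976986] 359.4792475978062
{'clock': 0.1, 'q': array([-79.81281949,  22.86756817,   2.58133317,  88.10725425,
        -1.07142627,  69.15118699,  -2.90489923]), 'qd': array([ 0.08701611, -0.04503551,  0.08668326, -0.25193308,  0.13748708,
       -0.03222729, -0.01147883]), 'effort': array([ 2.81891458e-03, -4.76264906e+01,  1.36950061e+00, -2.54949439e+01,
        1.18983036e-02,  5.09836114e-03,  8.12534637e-06]), 'ee_pos': array([0.17745938, 0.62470527, 0.23036665]), 'eef_rot': array([[-9.61961346e-01,  2.73185358e-01, -3.60171028e-04],
       [ 2.73185565e-01,  9.61959779e-01, -1.74080442e-03],
       [-1.29092237e-04, -1.77298009e-03, -9.99998420e-01]]), 'wrist_force': array([ 0.27765894,  0.41925884, -0.01126643]), 'moment': array([ 0.05561114, -0.03556493,  0.01607672]), 'gripper_force': 0.0, 'opening': 0.08558086794076226}
```

View pics/top0.png

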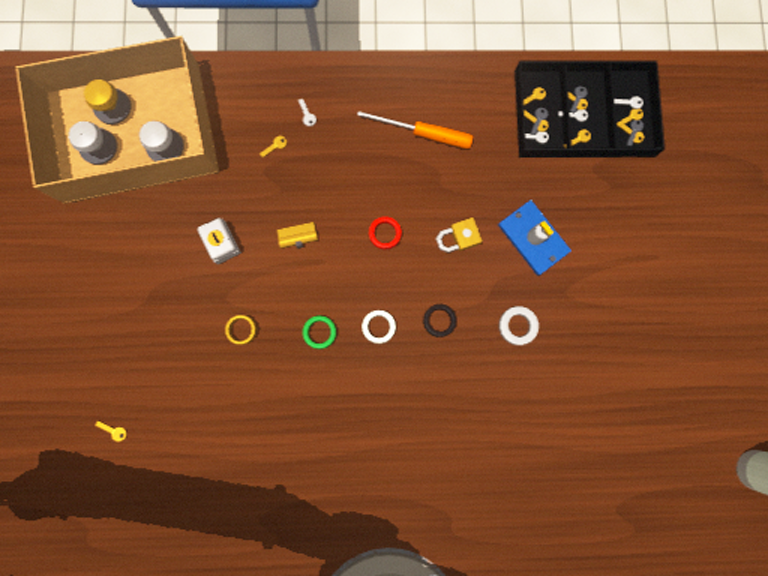

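View pics/side0.png

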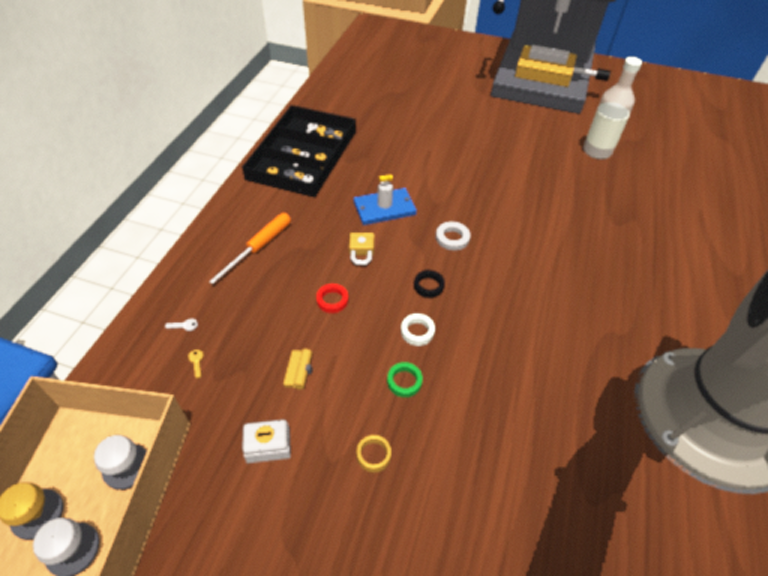

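The top view (1.5x) shows the knob at (219,240), collar (240,329), spacer (378,326), rose (519,325) and jig (536,237). The red ring is at (385,233), the padlock at (462,236) and the cylinder at (297,235).

```bash
cat > m.py <<'E'
from h import *
S={'top':dict(knob=(146,160),collar=(160,219),spacer=(252,217),rose=(346,217),red=(257,155),jig=(357,158)),
'side':dict(knob=(177,293),collar=(249,302),spacer=(279,219),rose=(302,157),red=(221,198),jig=(256,136))}
H=dict(knob=.04,collar=.018,spacer=.016,rose=.014,red=.016,jig=.014)
for n in S:
    d=get(n); P=cloud(d); np.save(n+'.npy',P)
    for k,(u,v) in S[n].items():
        h=H[k]; w=36; sl=(slice(v-w,v+w),slice(u-w,u+w)); Q=P[sl]
        ctr=onplane(d,(u,v),h)[0]
        m=(abs(Q[...,2]-h)<.005)&(np.hypot(Q[...,0]-ctr[0],Q[...,1]-ctr[1])<(.075 if k=='jig' else .05))
        q=np.float32(Q[m][:,:2])
        if k in('knob','jig'):
            r=cv2.minAreaRect(q*1000); print(n,k,m.sum(),np.round(r[0],1),np.round(r[1],1),round(r[2],1),'z',np.median(Q[m][:,2]))
        else:
            c,r=cv2.minEnclosingCircle(q); print(n,k,m.sum(),np.round(c,4),'r',round(r,4),'z',round(float(np.median(Q[m][:,2])),4))
        if k=='jig':
            b=(abs(Q[...,2]-.081)<.004); q=np.float32(Q[b][:,:2]*1000)
            if len(q)>3: print(n,'bar',b.sum(),q.mean(0),cv2.minAreaRect(q))
E
python3 m.py
```

```text
top knob 397 [606.2 261.3] [59.2 41.3] 26.6 z 0.03847107424166069
top collar 133 [0.4616 0.2253] r 0.024 z 0.0161
top spacer 203 [0.4621 0.0031] r 0.0267 z 0.0149
top rose 347 [ 0.4601 -0.2268] r 0.0318 z 0.0135
top red 195 [ 0.6182 -0.0099] r 0.0272 z 0.0149
top jig 1012 [ 607.1 -260.6] [109.5  70.4] 35.6 z 0.013554127822310625
top bar 38 [ 606.9818 -260.7462] ((607.5337524414062, -260.9379577636719), (23.74701690673828, 9.108962059020996), 36.24526596069336)
side knob 566 [604.7 266.6] [59.5 41.4] 26.5 z 0.04045434443011456
side collar 186 [0.4597 0.2295] r 0.024 z 0.0182
side spacer 200 [0.4609 0.008 ] r 0.0274 z 0.0165
side rose 233 [ 0.4564 -0.2238] r 0.0347 z 0.0148
side red 177 [ 0.616  -0.0057] r 0.0277 z 0.0166
side jig 553 [ 605.6 -257.2] [111.7  73.4] 36.1 z 0.01501014048322165
side bar 28 [ 605.8703  -256.24976] ((606.5279541015625, -256.9247131347656), (22.901531219482422, 9.046985626220703), 31.583894729614258)
```

play_rows(
  plan=[0.04,-0.034,0,0,1,0.04,-0.034,0,0,1,0.04,-0.034,0,0,1,0.04,-0.034,0,0,1,0.04,-0.034,0,0,1,0.04,-0.034,0,0,1,0.04,-0.034,0,0,1,0.04,-0.034,0,0,1],
  squeeze=40,
)

```text
clock: 1.2
ee_pos: [0.4986, 0.3521, 0.2313]
eef_rot: [[-0.962, 0.273, 0.0], [0.273, 0.962, 0.0], [0.0, 0.0, -1.0]]
wrist_force: [0.5, 0.2, 0.2]
opening: 0.0854
gripper_force: 0.0
```

play_rows(
  plan=[-0.005,-0.05,0,0,1,-0.005,-0.05,0,0,1,-0.005,-0.05,0,0,1,-0.005,-0.05,0,0,1,-0.005,-0.05,0,0,1,-0.005,-0.05,0,0,1,-0.005,-0.05,0,0,1,-0.005,-0.05,0,0,1],
)

```text
clock: 2.2
ee_pos: [0.4572, -0.0482, 0.2314]
eef_rot: [[-0.962, 0.273, 0.001], [0.273, 0.962, 0.0], [-0.0, 0.001, -1.0]]
wrist_force: [1.1, 0.3, -1.1]
opening: 0.0853
gripper_force: 0.0
```

play_rows(
  plan=[0,-0.05,-0.02,0,1,0,-0.05,-0.03,0,1,0,-0.05,-0.03,0,1,0,-0.02,-0.03,0,1,0,0,-0.02,0,1],
)

```text
clock: 2.82
ee_pos: [0.4564, -0.2189, 0.1]
eef_rot: [[-0.961, 0.277, -0.002], [0.277, 0.961, -0.001], [0.001, -0.001, -1.0]]
wrist_force: [0.3, 0.7, 0.3]
opening: 0.0856
gripper_force: 0.0
```

Run:
```python
from h import *
a=get('top');b=get('side')
s=lambda d,c:cv2.resize(d['img'][c[1]:c[3],c[0]:c[2],::-1],(390,390),interpolation=cv2.INTER_CUBIC)
cv2.imwrite('pics/a1.png',np.hstack([s(a,(281,120,411,250)),s(b,(240,70,370,200))]))
e=robot.state()['ee_pos'];print(e)
for d in(a,b):
    p=d['mtx']@(d['R']@e+d['t']);print(p[:2]/p[2])
```

```text
[ 0.4555887  -0.21637983  0.09927113]
[351.39153718 216.14920105]
[306.74109868 134.19515962]
```

View pics/a1.png

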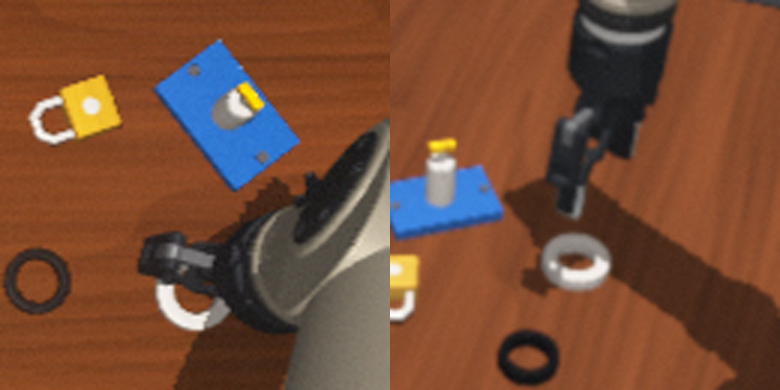

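play_rows(
  plan=[0.001,-0.009,-0.03,0,1,0,0,-0.03,0,1,0,0,-0.02,0,1,0,0,-0.01,0,1,0,0,-0.006,0,1,0,0,-0.004,0,1,0,0,0,0,1],
)

```text
clock: 3.8
ee_pos: [0.4589, -0.2258, 0.0017]
eef_rot: [[-0.962, 0.273, 0.001], [0.273, 0.962, -0.0], [-0.001, 0.0, -1.0]]
wrist_force: [0.0, -0.4, -0.1]
opening: 0.0856
gripper_force: 0.0
```

play_rows(
  plan=[0,0,0,0,0.6,0,0,0,0,0.6,0,0,0,0,0.6,0,0,0,0,0.6,0,0,0,0,0.6,0,0,0,0,0.6,0,0,0,0,0.6],
)

```text
clock: 4.68
ee_pos: [0.4591, -0.2256, 0.0023]
eef_rot: [[-0.962, 0.273, 0.001], [0.273, 0.962, 0.001], [-0.001, 0.001, -1.0]]
wrist_force: [-0.8, 1.1, 6.6]
opening: 0.0608
gripper_force: 42.2
```

play_rows(
  plan=[0,0,0.02,0,0.6,0,0,0.04,0,0.6,0,0,0.04,0,0.6,0,0,0,0,0.6],
)

```text
clock: 5.18
ee_pos: [0.4608, -0.2267, 0.1042]
eef_rot: [[-0.962, 0.273, 0.007], [0.273, 0.962, -0.002], [-0.007, 0.0, -1.0]]
wrist_force: [0.1, 0.1, -1.9]
opening: 0.0607
gripper_force: 44.8
```

Run:
```python
from h import *
a=get('top');b=get('side')
s=lambda d,c:cv2.resize(d['img'][c[1]:c[3],c[0]:c[2],::-1],(390,390),interpolation=cv2.INTER_CUBIC)
cv2.imwrite('pics/a2.png',np.hstack([s(a,(281,120,411,250)),s(b,(240,70,370,200))]))
```

```text
(no output)
```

View pics/a2.png

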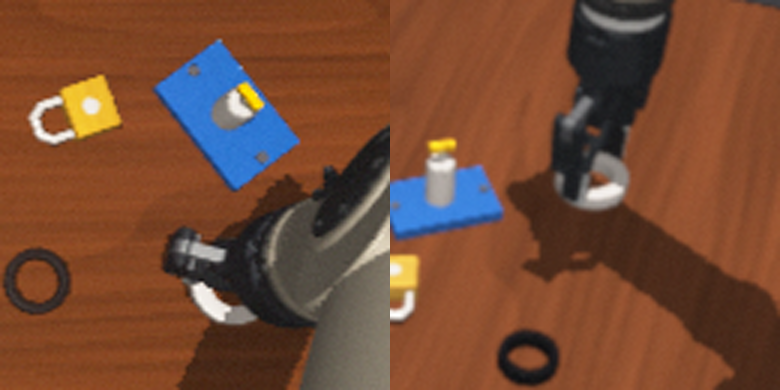

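The rose is held level in both crops (side crop ring centre about (592,180)). Next I take it over the jig.

play_rows(
  plan=[0.03,-0.007,0.01,0,0.6,0.04,-0.008,0,0,0.6,0.04,-0.009,0,0,0.6,0.036,-0.008,0,0,0.6,0,0,0,0,0.6,0,0,0,0,0.6],
)

```text
clock: 6.02
ee_pos: [0.6026, -0.2574, 0.1093]
eef_rot: [[-0.962, 0.274, -0.004], [0.274, 0.962, 0.001], [0.004, 0.0, -1.0]]
wrist_force: [-0.3, 0.1, -1.8]
opening: 0.0609
gripper_force: 44.8
```

Run:
```python
from h import *
a=get('top');b=get('side')
s=lambda d,c:cv2.resize(d['img'][c[1]:c[3],c[0]:c[2],::-1],(390,390),interpolation=cv2.INTER_CUBIC)
cv2.imwrite('pics/a3.png',np.hstack([s(a,(301,80,431,210)),s(b,(190,50,320,180))]))
e=robot.state()['ee_pos'];print(e)
for d in(a,b):
    p=d['mtx']@(d['R']@e+d['t']);print(p[:2]/p[2])
```

```text
[ 0.60275687 -0.25763104  0.1103362 ]
[367.34555973 150.41674783]
[258.67475419 109.25806951]
```

View pics/a3.png

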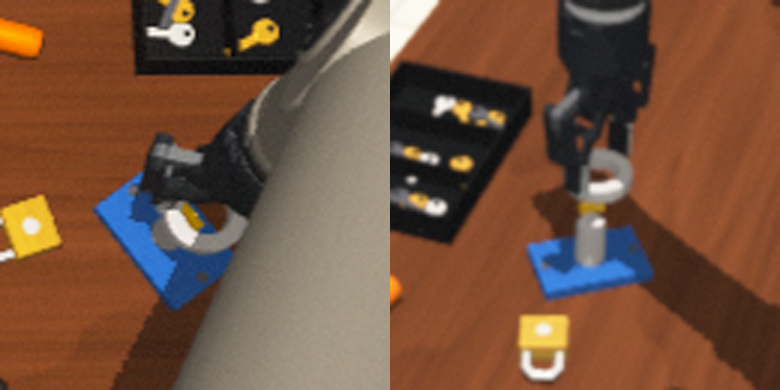

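```bash
cat > ring.py <<'E'
from h import *
from scipy.optimize import least_squares
# ring held in the gripper: points of its colour near the TCP; centre so that they fall within [ri,ro]
def ring(d,ro,col,zt,ri=.0185,R=.05):
    e=robot.state()['ee_pos'];P=cloud(d);hsv=cv2.cvtColor(d['img'],cv2.COLOR_RGB2HSV);h,s,v=[hsv[...,i].astype(int) for i in range(3)]
    m=(s>110)&(h>15)&(h<35)&(v>90) if col=='gold' else (s<45)&(v>115)
    m&=(np.hypot(P[...,0]-e[0],P[...,1]-e[1])<R)&(abs(P[...,2]-zt+.007)<.012)
    q=P[m]
    f=lambda c:(lambda r:np.maximum(r-ro,0)+np.maximum(ri-r,0))(np.hypot(*(q[:,:2]-c).T))
    r=least_squares(f,q[:,:2].mean(0),loss='soft_l1',f_scale=.002)
    return m,r.x,np.sqrt(np.mean(f(r.x)**2)),np.percentile(q[:,2],[5,50,95]),e
def bar(d,c=(.607,-.259)):
    P=cloud(d);hsv=cv2.cvtColor(d['img'],cv2.COLOR_RGB2HSV)
    m=(hsv[...,1]>150)&(abs(hsv[...,0].astype(int)-25)<8)&(np.hypot(P[...,0]-c[0],P[...,1]-c[1])<.03)&(abs(P[...,2]-.081)<.005)
    return m.sum(),P[m].mean(0)
E
python3 - <<'E'
from ring import *
for n in('top','side'):
    d=get(n);m,c,r,z,e=ring(d,.032,'grey',.122);print(n,m.sum(),c.round(4),r,z.round(4),e,bar(d))
E
```

```text
top 203 [ 0.6031 -0.2593] 2.4890301139727874e-05 [0.1141 0.1211 0.1238] [ 0.60308487 -0.25761701  0.11078139] (np.int64(25), array([ 0.60588084, -0.26150367,  0.08016703]))
side 170 [ 0.6038 -0.2534] 0.0006655905846471409 [0.1123 0.1224 0.1252] [ 0.60345604 -0.25760678  0.11108451] (np.int64(21), array([ 0.60705024, -0.25381081,  0.07989724]))
```

play_rows(
  plan=[0.003,-0.0025,0,0,0.6,0,0,-0.02,0,0.6,0,0,-0.02,0,0.6,0,0,-0.01,0,0.6,0,0,-0.01,0,0.6,0,0,-0.01,0,0.6],
)

```text
clock: 6.98
ee_pos: [0.6078, -0.2604, 0.0408]
eef_rot: [[-0.962, 0.273, 0.0], [0.273, 0.962, -0.0], [-0.0, -0.0, -1.0]]
wrist_force: [0.3, 0.2, -1.5]
opening: 0.061
gripper_force: 44.8
```

play_rows(
  plan=[0,0,-0.01,0,0.6,0,0,-0.006,0,0.6,0,0,-0.005,0,0.6,0,0,-0.002,0,0.6,0,0,0,0,0.6],
)

```text
clock: 7.6
ee_pos: [0.6077, -0.2602, 0.0184]
eef_rot: [[-0.962, 0.273, 0.0], [0.273, 0.962, 0.0], [-0.0, 0.0, -1.0]]
wrist_force: [0.5, 0.6, -1.6]
opening: 0.0609
gripper_force: 44.8
```

play_rows(
  plan=[0,0,-0.002,0,0.6,0,0,0,0,1,0,0,0,0,1,0,0,0,0,1,0,0,0,0,1,0,0,0.02,0,1,0,0,0.04,0,1,0,0,0.05,0,1],
)

```text
clock: 8.6
ee_pos: [0.6072, -0.2601, 0.1281]
eef_rot: [[-0.962, 0.273, -0.001], [0.273, 0.962, 0.0], [0.001, -0.0, -1.0]]
wrist_force: [0.5, -0.0, 0.7]
opening: 0.0854
gripper_force: 0.0
```

play_rows(
  plan=[-0.024,0.044,0,0,1,-0.024,0.044,0,0,1,-0.024,0.044,0,0,1,-0.024,0.044,0,0,1,-0.024,0.044,0,0,1,-0.025,0.045,0,0,1,0,0,-0.03,0,1,0,0,0,0,1],
)

```text
clock: 9.6
ee_pos: [0.4614, 0.005, 0.0962]
eef_rot: [[-0.962, 0.273, -0.002], [0.273, 0.962, -0.0], [0.002, -0.001, -1.0]]
wrist_force: [-0.9, -0.9, 0.2]
opening: 0.0851
gripper_force: 0.0
```

Run:
```python
from h import *
a=get('top');b=get('side');print(robot.state()['ee_pos'])
s=lambda d,c:cv2.resize(d['img'][c[1]:c[3],c[0]:c[2],::-1],(390,390),interpolation=cv2.INTER_CUBIC)
cv2.imwrite('pics/a4.png',np.hstack([s(a,(301,80,431,210)),s(b,(190,70,320,200))]))
for n,d in(('top',a),('side',b)):
    P=cloud(d)
    hsv=cv2.cvtColor(d['img'],cv2.COLOR_RGB2HSV)
    m=(hsv[...,1]<45)&(abs(P[...,2]-.027)<.004)&(np.hypot(P[...,0]-.607,P[...,1]+.259)<.045);q=np.float32(P[m][:,:2]);print(n,m.sum(),cv2.minEnclosingCircle(q),np.median(P[m][:,2]))
```

```text
[0.46343413 0.00395279 0.09750338]
top 310 ((0.6075841188430786, -0.263640433549881), 0.032141342759132385) 0.027489182465211384
side 158 ((0.6062514185905457, -0.25892308354377747), 0.03218112885951996) 0.028614192616979277
```

View pics/a4.png

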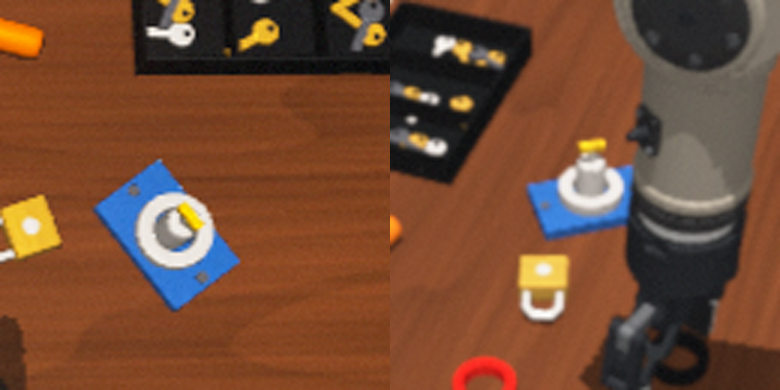

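The rose sits flat on the jig around the post. Picking up the spacer.

play_rows(
  plan=[0,0.001,-0.03,0,1,0,0,-0.03,0,1,0,0,-0.02,0,1,0,0,-0.01,0,1,0,0,-0.004,0,1,0,0,0,0,0.5,0,0,0,0,0.5,0,0,0,0,0.5],
)

```text
clock: 10.7
ee_pos: [0.4634, 0.0058, 0.0036]
eef_rot: [[-0.962, 0.274, 0.001], [0.274, 0.962, 0.001], [-0.001, 0.001, -1.0]]
wrist_force: [-2.6, 0.2, 8.6]
opening: 0.0522
gripper_force: 40.2
```

play_rows(
  plan=[0,0,0,0,0.5,0,0,0,0,0.5,0,0,0,0,0.5,0,0,0,0,0.5],
)

```text
clock: 11.2
ee_pos: [0.4633, 0.0058, 0.0036]
eef_rot: [[-0.962, 0.274, 0.001], [0.274, 0.962, 0.001], [-0.001, 0.001, -1.0]]
wrist_force: [-2.3, -0.4, 7.0]
opening: 0.0519
gripper_force: 40.2
```

play_rows(
  plan=[0,0,0.02,0,0.5,0,0,0.04,0,0.5,0.004,-0.004,0.055,0,0.5,0.028,-0.052,0,0,0.5,0.028,-0.052,0,0,0.5,0.028,-0.052,0,0,0.5,0.028,-0.052,0,0,0.5,0.028,-0.052,0,0,0.5],
)

```text
clock: 12.2
ee_pos: [0.6076, -0.2595, 0.1178]
eef_rot: [[-0.962, 0.273, 0.001], [0.273, 0.962, 0.0], [-0.001, 0.001, -1.0]]
wrist_force: [1.6, 1.5, 0.2]
opening: 0.0519
gripper_force: 42.1
```

play_rows(
  plan=[0,0,0,0,0.5,0,0,0,0,0.5],
)

```text
clock: 12.45
ee_pos: [0.6062, -0.2577, 0.1172]
eef_rot: [[-0.962, 0.273, -0.001], [0.273, 0.962, 0.001], [0.001, 0.001, -1.0]]
wrist_force: [0.8, 1.3, -0.8]
opening: 0.0521
gripper_force: 42.1
```

Run:
```python
from ring import *
for n in('top','side'):
    d=get(n);e=robot.state()['ee_pos'];m,c,r,z,e=ring(d,.027,'grey',e[2]+.0125);print(n,m.sum(),c.round(4),r,z.round(4),e)
```

```text
top 152 [ 0.6045 -0.2593] 4.349951749158711e-10 [0.1172 0.128  0.1306] [ 0.60635586 -0.25662878  0.11720819]
side 142 [ 0.6056 -0.2524] 0.0006935280979721236 [0.116  0.1276 0.1321] [ 0.60648039 -0.25617541  0.11727463]
```

play_rows(
  plan=[0.001,-0.001,0,0,0.5,0,0,-0.02,0,0.5,0,0,-0.02,0,0.5,0,0,-0.01,0,0.5,0,0,-0.01,0,0.5,0,0,-0.01,0,0.5,0,0,-0.008,0,0.5,0,0,-0.005,0,0.5],
)

```text
clock: 13.55
ee_pos: [0.6076, -0.2592, 0.0339]
eef_rot: [[-0.962, 0.273, -0.0], [0.273, 0.962, 0.0], [0.0, 0.0, -1.0]]
wrist_force: [-0.2, -0.1, -0.4]
opening: 0.0519
gripper_force: 42.1
```

play_rows(
  plan=[0,0,-0.002,0,0.5,0,0,0,0,0.5,0,0,0,0,0.5],
)

```text
clock: 13.92
ee_pos: [0.6079, -0.2594, 0.0327]
eef_rot: [[-0.962, 0.273, 0.001], [0.273, 0.962, -0.0], [-0.001, 0.0, -1.0]]
wrist_force: [0.5, -0.2, -0.1]
opening: 0.0522
gripper_force: 42.1
```

play_rows(
  plan=[0,0,0,0,1,0,0,0,0,1,0,0,0,0,1,0,0,0,0,1,0,0,0.02,0,1,0,0,0.04,0,1,0,0,0.04,0,1,-0.007,0.027,0,0,1],
)

```text
clock: 14.92
ee_pos: [0.603, -0.2366, 0.1384]
eef_rot: [[-0.961, 0.277, 0.009], [0.277, 0.961, -0.005], [-0.011, -0.002, -1.0]]
wrist_force: [0.1, -0.6, -0.4]
opening: 0.0855
gripper_force: 0.0
```

play_rows(
  plan=[-0.015,0.05,0,0,1,-0.015,0.05,0,0,1,-0.015,0.05,0,0,1,-0.015,0.05,0,0,1,-0.015,0.05,0,0,1,-0.015,0.05,0,0,1,-0.015,0.05,0,0,1,-0.015,0.05,0,0,1],
)

```text
clock: 15.92
ee_pos: [0.4807, 0.1694, 0.134]
eef_rot: [[-0.962, 0.274, 0.002], [0.274, 0.962, 0.002], [-0.002, 0.002, -1.0]]
wrist_force: [0.1, 0.5, -0.6]
opening: 0.0854
gripper_force: 0.0
```

play_rows(
  plan=[-0.015,0.05,0,0,1,-0.005,0.01,-0.03,0,1,0,0,0,0,1,0,0,0,0,1],
)

```text
clock: 16.42
ee_pos: [0.4619, 0.2267, 0.1037]
eef_rot: [[-0.961, 0.275, 0.002], [0.275, 0.961, 0.0], [-0.002, 0.001, -1.0]]
wrist_force: [0.2, 0.1, -0.3]
opening: 0.0854
gripper_force: 0.0
```

Run:
```python
from h import *
a=get('top');b=get('side');print(robot.state()['ee_pos'])
for n,d in(('top',a),('side',b)):
    P=cloud(d)
    hsv=cv2.cvtColor(d['img'],cv2.COLOR_RGB2HSV)
    m=(hsv[...,1]<45)&(abs(P[...,2]-.0435)<.004)&(np.hypot(P[...,0]-.607,P[...,1]+.259)<.045);q=np.float32(P[m][:,:2]);print(n,m.sum(),cv2.minEnclosingCircle(q),np.median(P[m][:,2]))
```

```text
[0.46208655 0.22670056 0.10375465]
top 203 ((0.6063832640647888, -0.2622060179710388), 0.026875417679548264) 0.04337899269455835
side 0 ((0.0, 0.0), 0.0) nan
  return _methods._mean(a, axis=axis, dtype=dtype,
  ret = ret.dtype.type(ret / rcount)
```

play_rows(
  plan=[-0.001,0.001,-0.03,0,1,0,0,-0.03,0,1,0,0,-0.02,0,1,0,0,-0.014,0,1,0,0,-0.006,0,1,0,0,0,0,0.45,0,0,0,0,0.45,0,0,0,0,0.45],
)

```text
clock: 17.52
ee_pos: [0.4603, 0.2292, 0.0035]
eef_rot: [[-0.962, 0.273, 0.001], [0.273, 0.962, 0.001], [-0.001, 0.001, -1.0]]
wrist_force: [-1.1, 0.2, 5.7]
opening: 0.0463
gripper_force: 40.2
```

play_rows(
  plan=[0,0,0,0,0.45,0,0,0,0,0.45,0,0,0,0,0.45,0,0,0,0,0.45,0,0,0.02,0,0.45,0,0,0.04,0,0.45,0,0,0.04,0,0.45,0,0,0.03,0,0.45],
)

```text
clock: 18.52
ee_pos: [0.46, 0.229, 0.1344]
eef_rot: [[-0.962, 0.273, 0.002], [0.273, 0.962, 0.002], [-0.001, 0.002, -1.0]]
wrist_force: [1.0, -0.3, -1.3]
opening: 0.0464
gripper_force: 41.5
```

play_rows(
  plan=[0.014,-0.047,0,0,0.45,0.014,-0.048,0,0,0.45,0.014,-0.048,0,0,0.45,0.014,-0.048,0,0,0.45,0.014,-0.048,0,0,0.45,0.014,-0.048,0,0,0.45,0.014,-0.048,0,0,0.45,0.014,-0.048,0,0,0.45],
)

```text
clock: 19.52
ee_pos: [0.5719, -0.1554, 0.1326]
eef_rot: [[-0.962, 0.273, 0.001], [0.273, 0.962, 0.001], [-0.0, 0.001, -1.0]]
wrist_force: [1.2, 0.0, -0.9]
opening: 0.0466
gripper_force: 41.5
```

play_rows(
  plan=[0.015,-0.045,0,0,0.45,0.018,-0.057,0,0,0.45,0,0,0,0,0.45,0,0,0,0,0.45],
)

```text
clock: 20.02
ee_pos: [0.6043, -0.2559, 0.1321]
eef_rot: [[-0.962, 0.274, -0.001], [0.274, 0.962, 0.001], [0.001, 0.001, -1.0]]
wrist_force: [-0.4, 0.7, -0.6]
opening: 0.0466
gripper_force: 41.6
```

Run:
```python
from ring import *
for n in('top','side'):
    d=get(n);e=robot.state()['ee_pos'];m,c,r,z,e=ring(d,.024,'gold',e[2]+.014);print(n,m.sum(),c.round(4),r,z.round(4),e)
```

```text
top 120 [ 0.605  -0.2588] 7.033328533925295e-05 [0.1299 0.144  0.1471] [ 0.60452347 -0.25465944  0.1320323 ]
side 115 [ 0.6039 -0.2526] 0.0002583663817101326 [0.1322 0.1417 0.1486] [ 0.60472228 -0.25413348  0.13212636]
```

play_rows(
  plan=[0.002,-0.0015,0,0,0.45,0,0,-0.02,0,0.45,0,0,-0.02,0,0.45,0,0,-0.01,0,0.45,0,0,-0.01,0,0.45,0,0,-0.01,0,0.45,0,0,-0.008,0,0.45,0,0,-0.004,0,0.45],
)

```text
clock: 21.12
ee_pos: [0.6065, -0.2577, 0.0499]
eef_rot: [[-0.962, 0.273, -0.0], [0.273, 0.962, 0.0], [0.0, 0.0, -1.0]]
wrist_force: [0.2, 0.1, -0.7]
opening: 0.0465
gripper_force: 41.6
```

play_rows(
  plan=[0,0,-0.002,0,0.45,0,0,0,0,0.45,0,0,0,0,0.45],
)

```text
clock: 21.5
ee_pos: [0.6068, -0.2578, 0.0487]
eef_rot: [[-0.962, 0.273, 0.001], [0.273, 0.962, -0.0], [-0.001, 0.0, -1.0]]
wrist_force: [0.4, -0.0, -1.0]
opening: 0.0465
gripper_force: 41.6
```

play_rows(
  plan=[0,0,0,0,1,0,0,0,0,1,0,0,0,0,1,0,0,0,0,1,0,0,0.02,0,1,0,0,0.04,0,1,0,0,0.05,0,1,0,0.032,0,0,1],
)

```text
clock: 22.5
ee_pos: [0.6087, -0.2312, 0.1653]
eef_rot: [[-0.96, 0.279, 0.01], [0.279, 0.96, -0.006], [-0.012, -0.003, -1.0]]
wrist_force: [0.0, -0.2, -0.0]
opening: 0.0857
gripper_force: 0.0
```

play_rows(
  plan=[0,0.05,0,0.1,1,0,0.05,0,0.1,1,0,0.05,0,0.1,1,0,0.05,0,0.1,1,0,0.05,0,0.1,1,0,0.05,0,0.1,1,0,0.05,0,0.1,1,0,0.05,0,0.04,1],
)

```text
clock: 23.5
ee_pos: [0.6071, 0.1756, 0.1602]
eef_rot: [[-0.894, -0.448, 0.002], [-0.448, 0.894, 0.001], [-0.002, -0.0, -1.0]]
wrist_force: [1.3, 0.0, 0.4]
opening: 0.0856
gripper_force: 0.0
```

play_rows(
  plan=[-0.001,0.05,0,0,1,0,0.04,0,0,1,0,0,0,0,1,0,0,0,0,1],
)

```text
clock: 24.0
ee_pos: [0.6061, 0.2633, 0.1594]
eef_rot: [[-0.895, -0.446, 0.001], [-0.446, 0.895, -0.001], [-0.001, -0.001, -1.0]]
wrist_force: [1.1, -1.1, 0.4]
opening: 0.0853
gripper_force: 0.0
```

Run:
```python
from h import *
a=get('top');b=get('side');s=robot.state();print(s['ee_pos'],s['q'].round(1),np.degrees(np.arctan2(s['eef_rot'][1,1],s['eef_rot'][0,1])))
s=lambda d,c:cv2.resize(d['img'][c[1]:c[3],c[0]:c[2],::-1],(390,390),interpolation=cv2.INTER_CUBIC)
cv2.imwrite('pics/a5.png',np.hstack([s(a,(301,80,431,210)),s(b,(120,200,250,330))]))
for n,d in(('top',a),('side',b)):
    P=cloud(d)
    hsv=cv2.cvtColor(d['img'],cv2.COLOR_RGB2HSV)
    m=(hsv[...,1]>100)&(abs(P[...,2]-.0615)<.004)&(np.hypot(P[...,0]-.607,P[...,1]+.259)<.035);q=np.float32(P[m][:,:2])
    if m.sum()>5: print(n,m.sum(),cv2.minEnclosingCircle(q),np.median(P[m][:,2]))
```

```text
[0.6062864  0.26206417 0.15914283] [-42.9  28.8  22.2  91.5 -11.8  62.   98.7] 116.37638492099114
top 137 ((0.6071817278862, -0.26088395714759827), 0.024156134575605392) 0.06108302752461977
side 65 ((0.6049098372459412, -0.25739938020706177), 0.024386171251535416) 0.06220628097890602
```

View pics/a5.png

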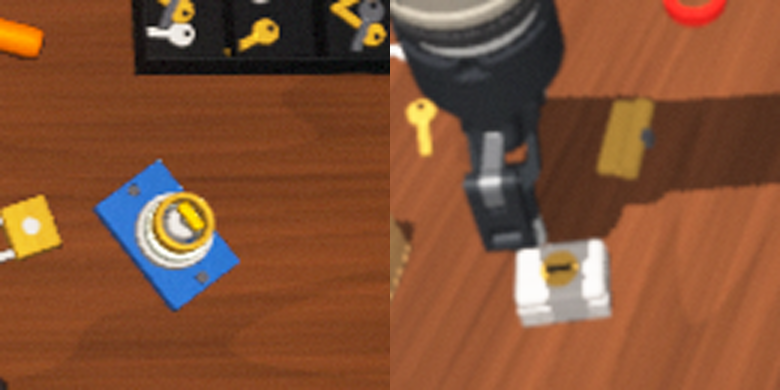

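Stack is concentric and flat, with the bar through it; the gripper is lined up with the knob's flats.

play_rows(
  plan=[-0.0005,0.001,-0.04,0,1,0,0,-0.04,0,1,0,0,-0.03,0,1,0,0,-0.02,0,1,0,0,-0.012,0,1,0,0,-0.005,0,1,0,0,0,0,0.4,0,0,0,0,0.4],
)

```text
clock: 25.1
ee_pos: [0.6058, 0.2656, 0.0123]
eef_rot: [[-0.895, -0.447, 0.002], [-0.447, 0.895, 0.001], [-0.002, 0.0, -1.0]]
wrist_force: [0.1, -0.4, 0.4]
opening: 0.0518
gripper_force: 0.0
```

play_rows(
  plan=[0,0,0,0,0.35,0,0,0,0,0.35,0,0,0,0,0.35,0,0,0,0,0.35,0,0,0,0,0.35,0,0,0,0,0.35],
  squeeze=60,
)

```text
clock: 25.85
ee_pos: [0.6061, 0.2656, 0.0125]
eef_rot: [[-0.895, -0.447, 0.002], [-0.447, 0.895, 0.001], [-0.002, 0.0, -1.0]]
wrist_force: [0.5, 1.2, 5.4]
opening: 0.0412
gripper_force: 63.3
```

play_rows(
  plan=[0,0,0.02,0,0.35,0,0,0.04,0,0.35,0,0,0.04,0,0.35,0,0,0.03,0,0.35,0,-0.024,0,0,0.35,0,-0.05,0,0.04,0.35,0,-0.05,0,0.04,0.35,0,-0.05,0,0.04,0.35],
)

```text
clock: 26.85
ee_pos: [0.603, 0.0875, 0.1397]
eef_rot: [[-0.835, -0.551, -0.004], [-0.551, 0.835, -0.002], [0.004, 0.001, -1.0]]
wrist_force: [0.8, 0.5, -2.0]
opening: 0.0414
gripper_force: 62.6
```

play_rows(
  plan=[0,-0.05,0,0.04,0.35,0,-0.05,0,0,0.35,0,-0.05,0,0,0.35,0,-0.05,0,0,0.35,0,-0.05,0,0,0.35,0.001,-0.05,0,0,0.35,0,-0.05,0,0,0.35,0,0,0,0,0.35],
)

```text
clock: 27.85
ee_pos: [0.6012, -0.267, 0.1401]
eef_rot: [[-0.818, -0.575, -0.005], [-0.575, 0.818, -0.004], [0.006, -0.001, -1.0]]
wrist_force: [-0.9, -0.1, -3.2]
opening: 0.0409
gripper_force: 62.5
```

play_rows(
  plan=[0,0,0,0,0.35,0,0,0,0,0.35],
)

```text
clock: 28.1
ee_pos: [0.6057, -0.257, 0.1404]
eef_rot: [[-0.811, -0.585, -0.002], [-0.585, 0.811, 0.002], [0.0, 0.002, -1.0]]
wrist_force: [-0.7, 0.5, -2.8]
opening: 0.0406
gripper_force: 62.5
```

Run:
```python
from h import *
s=robot.state();e=s['ee_pos'];print(e,s['q'].round(1),np.degrees(np.arctan2(s['eef_rot'][1,1],s['eef_rot'][0,1])))
I=[]
for n in('top','side'):
    d=get(n);P=cloud(d);hsv=cv2.cvtColor(d['img'],cv2.COLOR_RGB2HSV);zt=e[2]+.028
    p=d['mtx']@(d['R']@(e+[0,0,.01])+d['t']);u,v=(p[:2]/p[2]).astype(int)
    near=np.hypot(P[...,0]-e[0],P[...,1]-e[1])<.045
    g=near&(hsv[...,1]>100)&(abs(hsv[...,0].astype(int)-22)<12)&(abs(P[...,2]-zt)<.006)
    t=near&(hsv[...,2]>110)&((hsv[...,1]<60)|g)&(abs(P[...,2]-zt)<.006)
    if g.sum(): print(n,'brass',g.sum(),P[g].mean(0).round(4),cv2.minEnclosingCircle(np.float32(P[g][:,:2])))
    if t.sum()>4: print(n,'top',t.sum(),P[t].mean(0).round(4),cv2.minAreaRect(np.float32(P[t][:,:2]*1000)))
    I.append(cv2.resize(d['img'][v-60:v+60,u-60:u+60,::-1],(390,390),interpolation=cv2.INTER_CUBIC))
cv2.imwrite('pics/a6.png',np.hstack(I))
```

```text
[ 0.60565193 -0.25697677  0.14043796] [  1.1  30.2  25.6  92.8 -14.6  60.4 156.8] 125.81694667121197
top top 175 [ 0.6034 -0.2544  0.1667] ((605.0986938476562, -257.8578186035156), (58.42589569091797, 37.638145446777344), 35.62739181518555)
side brass 14 [ 0.6129 -0.2534  0.1695] ((0.6114233732223511, -0.25493019819259644), 0.009211148135364056)
side top 108 [ 0.6145 -0.2419  0.1676] ((605.2904663085938, -251.33067321777344), (55.089820861816406, 43.96592330932617), 42.43707275390625)
```

View pics/a6.png

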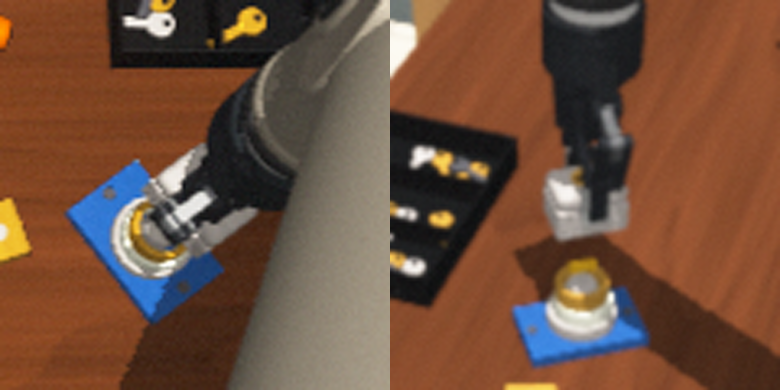

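play_rows(
  plan=[0.0014,-0.0015,0,0,0.35,0,0,-0.02,0,0.35,0,0,-0.014,0,0.35,0,0,-0.008,0,0.35,0,0,0,0,0.35,0,0,0,0,0.35],
)

```text
clock: 28.95
ee_pos: [0.6079, -0.2605, 0.0997]
eef_rot: [[-0.812, -0.584, 0.001], [-0.584, 0.812, -0.0], [-0.0, -0.001, -1.0]]
wrist_force: [0.0, 0.6, -1.6]
opening: 0.0407
gripper_force: 62.6
```

Run:
```python
from h import *
s=robot.state();e=s['ee_pos'];print(e,np.degrees(np.arctan2(s['eef_rot'][1,1],s['eef_rot'][0,1])))
I=[]
for n in('top','side'):
    d=get(n);P=cloud(d);hsv=cv2.cvtColor(d['img'],cv2.COLOR_RGB2HSV);zt=e[2]+.028
    p=d['mtx']@(d['R']@(e+[0,0,-.01])+d['t']);u,v=(p[:2]/p[2]).astype(int)
    near=np.hypot(P[...,0]-e[0],P[...,1]-e[1])<.045
    t=near&(hsv[...,2]>110)&(abs(P[...,2]-zt)<.006)
    if t.sum()>4: print(n,'top',t.sum(),cv2.minAreaRect(np.float32(P[t][:,:2]*1000)))
    I.append(cv2.resize(d['img'][v-40:v+40,u-40:u+40,::-1],(390,390),interpolation=cv2.INTER_CUBIC))
cv2.imwrite('pics/a7.png',np.hstack(I))
```

```text
[ 0.6078753  -0.26047675  0.0997417 ] 125.70595351028743
top top 151 ((606.68798828125, -260.5097351074219), (58.28446960449219, 35.71177673339844), 35.556884765625)
side top 105 ((609.4902954101562, -246.10009765625), (39.17067337036133, 64.4576416015625), 81.23735809326172)
```

View pics/a7.png

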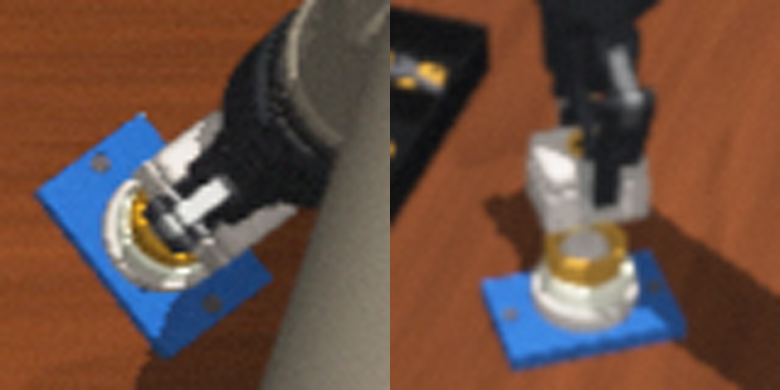

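Knob is above the bar, side crop showing it level; both the top view's edge and the earlier grip offsets say it is about 2.4 mm short across the bar, so I correct this and lower.

play_rows(
  plan=[-0.0014,0.0019,0,0,0.35,0,0,-0.003,0,0.35,0,0,-0.003,0,0.35,0,0,-0.003,0,0.35,0,0,-0.002,0,0.35,0,0,-0.002,0,0.35,0,0,0,0,0.35],
)

```text
clock: 29.92
ee_pos: [0.606, -0.2583, 0.0861]
eef_rot: [[-0.812, -0.584, -0.0], [-0.584, 0.812, 0.0], [0.0, 0.0, -1.0]]
wrist_force: [0.5, 0.2, -2.3]
opening: 0.0412
gripper_force: 62.6
```

play_rows(
  plan=[0,0,-0.003,0,0.35,0,0,-0.003,0,0.35,0,0,-0.003,0,0.35,0,0,-0.001,0,0.35,0,0,-0.001,0,0.35,0,0,0,0,0.35],
)

```text
clock: 30.68
ee_pos: [0.6061, -0.2583, 0.0753]
eef_rot: [[-0.812, -0.584, -0.0], [-0.584, 0.812, 0.0], [-0.0, 0.0, -1.0]]
wrist_force: [1.0, -0.5, -1.4]
opening: 0.0412
gripper_force: 62.6
```

play_rows(
  plan=[0,0,-0.0006,0,0.35,0,0,0,-0.05,0.35,0,0,0,-0.08,0.35,0,0,0,-0.1,0.35,0,0,0,-0.1,0.35,0,0,0,-0.1,0.35],
)

```text
clock: 31.42
ee_pos: [0.6062, -0.2582, 0.0749]
eef_rot: [[-0.982, -0.189, 0.0], [-0.189, 0.982, 0.0], [-0.0, 0.0, -1.0]]
wrist_force: [-0.2, 0.7, -2.6]
opening: 0.0407
gripper_force: 62.4
```

Turns freely. 1.14 rad remain.

play_rows(
  plan=[0,0,0,-0.14,0.35,0,0,0,-0.15,0.35,0,0,0,-0.15,0.35,0,0,0,-0.15,0.35,0,0,0,-0.15,0.35,0,0,0,-0.15,0.35,0,0,0,-0.15,0.35,0,0,0,-0.1,0.35],
)

```text
clock: 32.42
ee_pos: [0.6064, -0.2579, 0.0747]
eef_rot: [[-0.582, 0.813, 0.0], [0.813, 0.582, 0.0], [0.0, 0.0, -1.0]]
wrist_force: [0.0, 0.1, -3.0]
opening: 0.0409
gripper_force: 62.4
```

play_rows(
  plan=[0,0,0,0,0.35,0,0,0,0,0.35],
)

```text
clock: 32.67
ee_pos: [0.6062, -0.2581, 0.0748]
eef_rot: [[-0.586, 0.81, 0.0], [0.81, 0.586, 0.0], [0.0, 0.0, -1.0]]
wrist_force: [-0.4, -0.0, -2.0]
opening: 0.0407
gripper_force: 62.4
```

play_rows(
  plan=[0,0,-0.0005,0,0.35,0,0,0,0,0.5,0,0,0,0,0.7,0,0,0,0,1,0,0,0,0,1,0,0,0,0,1,0,0,0.01,0,1,0,0,0.03,0,1],
)

```text
clock: 33.67
ee_pos: [0.6052, -0.2576, 0.1137]
eef_rot: [[-0.584, 0.812, -0.003], [0.812, 0.584, 0.001], [0.003, -0.002, -1.0]]
wrist_force: [0.6, -0.6, 1.1]
opening: 0.0854
gripper_force: 0.0
```

play_rows(
  plan=[0,0,0.04,0,1,0,0,0.05,0,1,-0.02,0.05,0,0,1,-0.02,0.05,0,0,1,-0.02,0.05,0,0,1,-0.02,0.05,0,0,1,0,0.05,0,0,1,0,0,0,0,1],
)

```text
clock: 34.67
ee_pos: [0.5264, -0.0029, 0.2045]
eef_rot: [[-0.591, 0.806, 0.0], [0.806, 0.591, 0.003], [0.002, 0.002, -1.0]]
wrist_force: [1.0, -0.4, 0.9]
opening: 0.0854
gripper_force: 0.0
```

Run:
```python
from h import *
I=[]
a=get('top');b=get('side')
for d in(a,b):
    P=cloud(d);m=(abs(P[...,2]-.102)<.006)&(np.hypot(P[...,0]-.607,P[...,1]+.259)<.05)
    print(m.sum(),np.median(P[m][:,2]),cv2.minAreaRect(np.float32(P[m][:,:2]*1000)))
s=lambda d,c:cv2.resize(d['img'][c[1]:c[3],c[0]:c[2],::-1],(390,390),interpolation=cv2.INTER_CUBIC)
cv2.imwrite('pics/a8.png',np.hstack([s(a,(301,80,431,210)),s(b,(190,70,320,200))]))
```

```text
454 0.1012282309170129 ((605.990966796875, -261.1732482910156), (41.71563720703125, 59.35013961791992), 35.599586486816406)
0 nan ((0.0, 0.0), (0.0, 0.0), 0.0)
  return _methods._mean(a, axis=axis, dtype=dtype,
  ret = ret.dtype.type(ret / rcount)
```

View pics/a8.png

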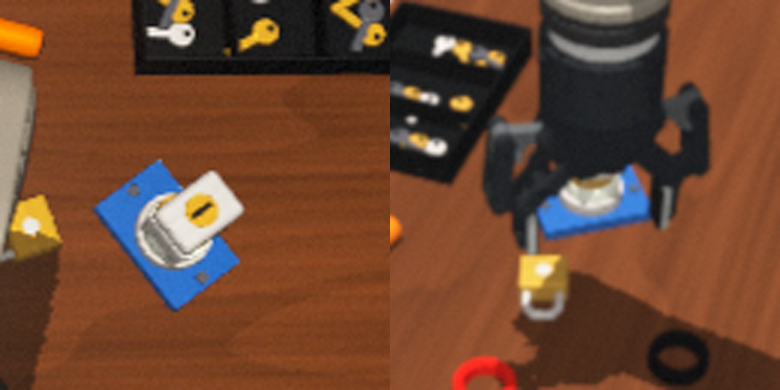

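The knob top is at 101 mm (102 expected), its long side at 125.6° is crosswise to the bar (35.6°), and padlock and red ring are unmoved. Handing in.

```bash
python3 -c "
from plant import robot
print(robot.finish_job())"
```

```text
the job is handed in; nothing more can be done
None
```

The rose, spacer, collar and knob are stacked flat on the post, with the knob turned a quarter turn crosswise to the bar. The gripper has let go and the job was handed in at about 35 s; no verdict came back.

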